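Lock the drive wheel on the roasting spit with its spring clip

ROBOT

A 6-joint arm with a two-finger parallel gripper is mounted at the origin on the work surface. World frame = base frame: x ahead of the robot, y to its left, z up, the work surface at z = 0. Lengths are in m, angles in rad, forces in N, time in s.
With the tool pointing down it reaches from about 0.425 to 0.95 m from the base axis. Payload 3.5 kg.
Tool frame: the origin (TCP) lies at the very end of the fingers, on their centre line; the grasp point (between the pads) lies 19 mm behind it; x points along the fingers, y is the direction in which the jaws open and shut, and the axes are right-handed (so a half turn about x gives the same grasp; the last joint's range is limited). The gripper opens to 85 mm and grips with 20 to 120 N. Pads are 22 mm wide; open, the fingers measure 114 mm over their backs; the gripper's body (76 mm by 85 mm) begins 54 mm behind the grasp point. The pads swing forward as they close: fully open they stand 13 mm farther back than shut.
Start: joints at [0.995, 0.286, 1.577, -0, 1.279, -0.15], TCP at [0.279, 0.615, 0.231] pointing down, gripper open.
Joint ranges: [-2.77, 2.77], [-0.9, 2.22], [0.21, 2.48], [-1.53, 4.67], [0.24, 2.81], [-2.84, 2.84]. Speed limits (rad/s): [2.79, 2.79, 3.14, 3.14, 3.14, 3.14].

INTERFACE

Orientations are given as a 3x3 rotation matrix whose columns are the frame's x, y, z axes.
In Python, from bench import bot, imaging, ticket gives the robot as it stands. The module is installed in compiled form; this text tells all that it offers.
- The arm moves only by the shell command python3 -m inch 'ROWS' [OPENING]. ROWS is a JSON object of lists of equal length, an entry for each row: "offset": the shift along the tool's x, y, z in cm, a list of three; "twist": the turn, a rotation vector about the tool's x, y, z in units of 5 degrees (1.0 is 5 degrees), a list of three. In form: {"offset": [[dx, dy, dz], ...], "twist": [[rx, ry, rz], ...]}. A call has 1 to 10 rows; each row is the pose to reach, as a shift and turn from the pose measured when the call began, along the tool's axes at that moment; what a row does not reach only later rows make up. A row lasts 1/10 s, in which the tool goes at most 50 mm and 8.59 degrees, less where a joint would pass 70% of its speed; a pose out of reach is approached as far as the arm can. A call with a gripper value outside its range is refused whole. OPENING is the closure, from -1 (fully open) to 1 (shut), set as the call begins (- or left out, the last holds). The fingers move at their own pace and stop on an object; the grip force is fixed at half the most. Time passes only in rows, so rows that repeat a pose let the fingers close. It gives the time, the measured TCP pose, the force and the opening at its end, in the units of the state.
- bot.get_state(): the state, without advancing time (a new reading comes with each control period).
- imaging.snapshot(name): name is "side" or "top"; returns a dict with "image" (384x512x3 uint8, red, green, blue), "fx", "fy", "cx", "cy" (pixels), "R" (3x3) and "t" (3): a world point X has camera coordinates R X + t. Camera axes: x right, y down, z forward; pixel columns grow to the right and rows downward; lengths in m; the calibration is good to about 2 mm. A picture is of the moment at which its call begins. There is no depth.
- ticket.hand_in(): hands the job in, once; it reports no verdict.
The state is a dict: "time": time; "joint_pos": joint angles; "joint_velocities": joint speeds; "tau": joint torques, N m; "position": TCP position; "eef_rot": TCP orientation; "force": force on the tool from outside, world axes, zero at the start; "torque": the same for the moment, N m; "width": opening from 0.0 (shut) to 1.0 (fully open).
Only numpy, scipy, OpenCV 4.12 (cv2) and the standard library are available. Lean on these libraries where they do the work, as an engineer would, in place of code of your own. Each camera call takes 0.05 s, during which the arm holds its last target.

TASK

Push the drive wheel along the roasting spit until it is fully home against its shoulder, then lock it there with the spring clip from the wooden caddy: press the clip straight down over the groove beside the wheel until it snaps fully home, and let go of it. How far the spit sticks out is not known well, so feel for the groove and press gently, never forcing clip, wheel or stand with more than about 40 N. Leave the sauce bottle and the shaker alone.

Things in the scene. Friction and masses are not known exactly. Their poses are not given: they have to be found in the camera images.
- stand: Spit stand fixed to the table: dark steel base 110 x 530 x 12 mm, two grey pillars (50 mm wide, 124 tall) carrying a level steel spit 24 mm thick, axis 100 mm above the table along this y. Origin on the table under groove_mid. The free end of the spit points to -y; the near pillar's face is at y = 53 mm. The spit is clamped, but at an unknown setting along y, up to 12 mm either way.
- groove_mid (a point): Fixed point on the spit's axis (y along the spit towards the pillars, z up). It is the middle of the groove ONLY if the spit is clamped at its middle setting: the real groove, and with it the wheel's shoulder, lies up to 12 mm either way along y (not measured; feel for it). Groove: 18 mm diameter (3 deep), 14 mm long; on its -y side the 24 mm spit goes on 38 mm to its free end.
- wheel (a joint): Aluminium drive wheel on the spit, 59 mm diameter, 24 mm long. Value (m): its distance from its shoulder, towards the free end (-y); 0 = fully home, at most 0.024; friction 1.5 N. It starts covering most or all of the groove. Fully home, its face is flush with the groove's +y wall, 7 mm from the groove's middle: a clip whose face is 2 mm off that face is over the groove's middle.
- clip_grip (a point): Grip point of the dark steel spring clip: on its flat upright tab, 20 mm wide (this x), 10 thick (y), from 29 mm below to 14 mm above this point (z up). The clip is 10 mm thick all over, 33 wide, 76 tall (feet 61.5 mm below this point), about 70 g, the same from both sides. It stands mouth down in its caddy. Held here across the 20 mm width, the fingers clear the wheel when pressed home.
- clip_eye (a point): Centre of the clip's mouth, 50 mm below clip_grip, same axes; the spit's axis runs here along y when seated. Two jaws with round noses 7 mm below, mouth 12.6 mm. Over the groove the noses touch with the eye 15 mm above the spit's axis; 5 to 12 N then spreads them and it snaps on, ending with the eye within 1 mm of the axis. On the thick spit they touch at 19 mm and cannot pass.
- jaw_a (a joint): Spread of one sprung jaw of the clip (rad): 0 at rest, 0 to 0.05 when seated in the groove, 0.14 at its limit.
- jaw_b (a joint): The same for the other jaw.
- clip: The spring clip as a whole; its origin is clip_eye.
- caddy: Fixed wooden block, 64 (x) x 38 (y) x 30 mm tall, origin at the centre of its underside, with a slot 40 x 14 mm and 18 mm deep from the top, in which the clip stands on its feet.
- sauce: Amber sauce bottle, 56 mm in diameter, 170 mm tall, origin at the centre of its underside. Leave it alone.
- shaker: Spice jar, 52 mm in diameter, 90 mm tall, origin at the centre of its underside. Leave it alone.
Not all that is in view belongs to the job. What is meant by the clip is not blue, and is the larger of those in its own colour.

How it is judged:
By the outcome, as a careful person would: the job done as asked, in the order asked, and still so for the second after the job is handed in, with the robot touching nothing.
It also fails if it takes over 51 s, if anything falls off the work surface, if the arm or the gripper's body presses on something with over 40 N, if the wrist force passes 120 N, or if a joint passes its speed limit or range.

## Working session

There is one attempt and no reset: what is moved stays moved. The work goes in short steps, Python scripts to look and compute and a shell command to move; the robot and the scene stay as the last step left them, time stands still between calls to the robot, and variables do not carry over. Pictures are saved under pics/ and viewed, and the job is handed in when it is done.

```bash
mkdir -p pics; python3 - <<'E'
from bench import bot, imaging
import cv2,numpy as np
s=bot.get_state()
for k,v in s.items(): print(k,np.round(v,4).tolist())
for n in("side","top"):
    p=imaging.snapshot(n); cv2.imwrite(f"pics/{n}0.png",p["image"][:,:,::-1]); np.savez(f"pics/{n}0.npz",**p)
    print(n,p["fx"],p["fy"],p["cx"],p["cy"],p["R"],p["t"])
E
```

```text
time 0.0
joint_pos [0.995, 0.2872, 1.5782, -0.0, 1.2786, -0.15]
joint_velocities [-0.0004, -0.0001, -0.0007, -0.0012, -0.001, -0.0026]
tau [0.0002, -40.5975, -29.2625, -0.0001, 0.0058, -0.0]
position [0.2784, 0.6142, 0.2299]
eef_rot [[-0.0013, 0.413, 0.9107], [-0.002, 0.9107, -0.413], [-1.0, -0.0023, -0.0003]]
force [-0.5818, 0.6305, 0.6042]
torque [-0.0412, 0.0077, -0.0134]
width 1.003
side 381.0168715540915 381.0168715540915 249.108197577107 195.5636313223841 [[ 0.9314129  -0.36379591 -0.01106976]
 [-0.21913266 -0.53623395 -0.81512823]
 [ 0.29060433  0.7616467  -0.57917479]] [-0.63912184  0.15004771  0.70276446]
top 369.9823235859804 369.9823235859804 256.501397255553 192.61192480844932 [[ 0.00956577 -0.99947096  0.03108534]
 [-0.98455124 -0.01484918 -0.17446593]
 [ 0.17483522 -0.02893621 -0.98417241]] [-0.1257689   0.63687155  0.61507935]
```

View pics/side0.png

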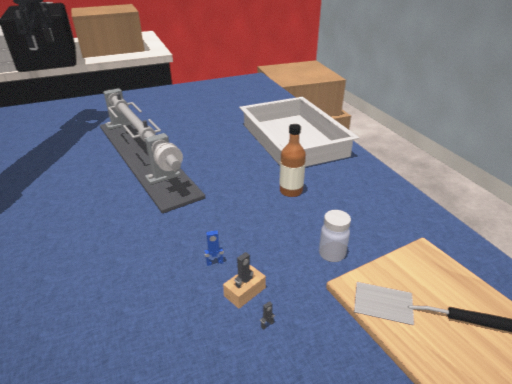

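View pics/top0.png

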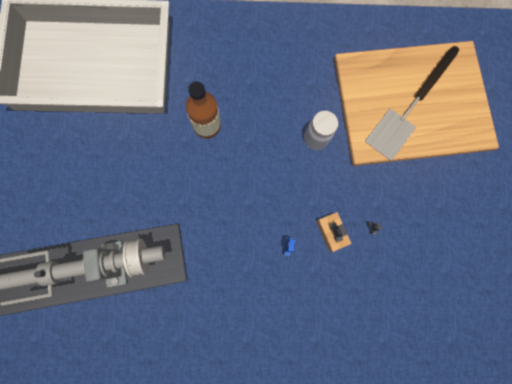

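```bash
python3 - <<'E'
import cv2,numpy as np
a=cv2.imread("pics/side0.png");b=cv2.imread("pics/top0.png")
cv2.imwrite("pics/c1.png",np.vstack([np.hstack([cv2.resize(a[80:210,90:220],(400,400),interpolation=2),cv2.resize(a[220:340,190:310],(400,400),interpolation=2)])]))
cv2.imwrite("pics/c2.png",cv2.resize(b[220:315,0:190],(800,400),interpolation=2))
cv2.imwrite("pics/c3.png",cv2.resize(b[195:265,270:390],(798,465),interpolation=2))
E
```

```text
(no output)
```

View pics/c1.png

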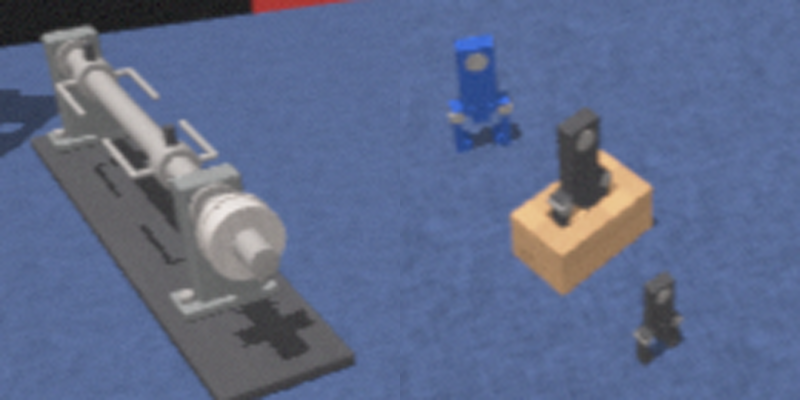

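View pics/c2.png

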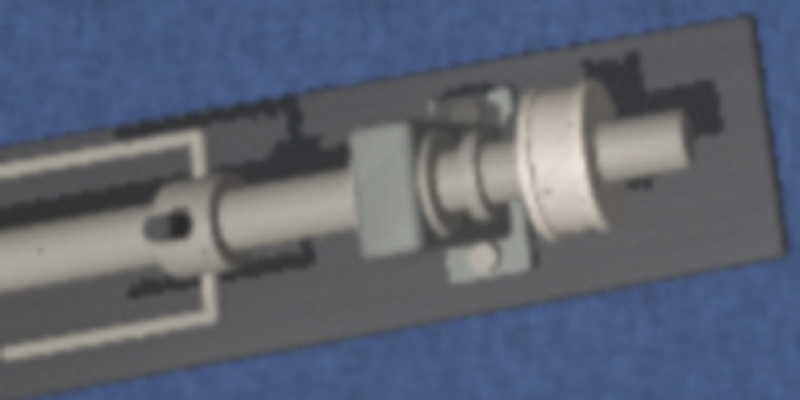

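View pics/c3.png

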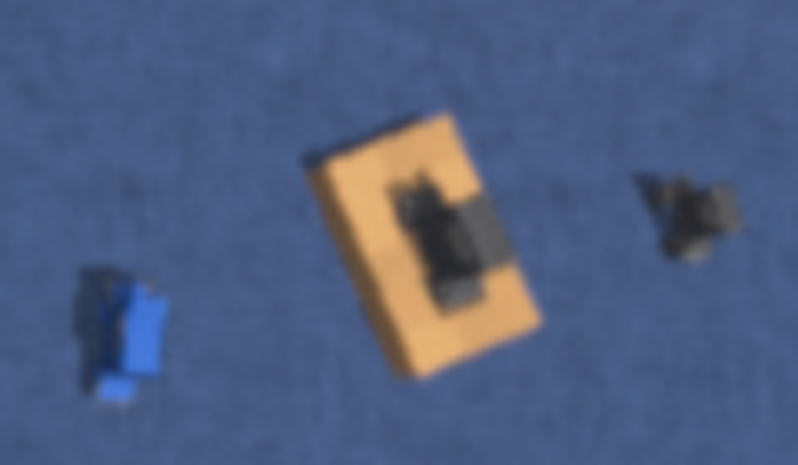

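```bash
cat > h.py <<'E'
import numpy as np
def load(n): 
    p=dict(np.load(f"pics/{n}.npz")); return p
def bp(p,uv,z):
    d=np.array([(uv[0]-p["cx"])/p["fx"],(uv[1]-p["cy"])/p["fy"],1.]); C=-p["R"].T@p["t"]; r=p["R"].T@d
    return C+r*(z-C[2])/r[2]
def proj(p,X):
    c=np.atleast_2d(X)@p["R"].T+p["t"]; return np.c_[p["fx"]*c[:,0]/c[:,2]+p["cx"],p["fy"]*c[:,1]/c[:,2]+p["cy"]]
E
python3 - <<'E'
from h import *
T=load("top0");S=load("side0")
for p in(T,S): print("C",-p["R"].T@p["t"])
t=lambda u,v:(u/4.2105-.4,220+v/4.2105-.4)
s1=lambda u,v:(90+u*.325-.4,80+v*.325-.4)
s2=lambda u,v:(190+u*.3-.4,220+v*.3-.4)
c3=lambda u,v:(270+u*120/798-.4,195+v*120/798-.4)
def show(n,p,pts,z):
    q=[bp(p,x,z) for x in pts]; print(n,np.round([a[:2] for a in q],4).tolist())
show("base T",T,[t(748,15),t(786,255),t(130,135),t(0,395)],.012)
show("base S",S,[s1(355,358),s1(30,140)],.012)
show("pillar T",T,[t(410,125),t(425,250),t(352,130),t(363,258)],.124)
show("end T",T,[t(687,112),t(693,168),t(690,140)],.1)
show("end S disc",S,[s1(263,255)],.1)
show("caddy T",T,[c3(450,113),c3(542,322),c3(418,375),c3(322,172)],.03)
show("caddy S",S,[s2(512,215),s2(652,187),s2(568,252),s2(605,150)],.03)
show("cliptop T",T,[c3(470,195),c3(515,258),c3(497,190),c3(480,270)],.088)
show("cliptop S",S,[s2(560,125),s2(598,112),s2(580,118)],.088)
E
```

```text
C [ 0.52069822 -0.09844728  0.72036608]
C [ 0.42394028 -0.68730747  0.52225665]
base T [[0.5852, 0.0312], [0.4795, 0.0096], [0.5288, 0.2996], [0.4185, 0.3416]]
base S [[0.5848, 0.0209], [0.3819, 0.5205]]
pillar T [[0.5323, 0.1343], [0.4868, 0.125], [0.5302, 0.1555], [0.4837, 0.1473]]
end T [[0.5389, 0.037], [0.5173, 0.0335], [0.5281, 0.0353]]
end S disc [[0.5313, 0.0458]]
caddy T [[0.6092, -0.2719], [0.5505, -0.2963], [0.5354, -0.2608], [0.5919, -0.235]]
caddy S [[0.7237, -0.3381], [0.8005, -0.3488], [0.736, -0.3683], [0.794, -0.318]]
cliptop T [[0.5804, -0.262], [0.5643, -0.2732], [0.5818, -0.2691], [0.5611, -0.264]]
cliptop S [[0.7405, -0.3397], [0.7626, -0.3391], [0.7521, -0.3393]]
```

```bash
cat > ov.py <<'E'
from h import *
import cv2,sys
def pose(x,y,yaw):
    c,s=np.cos(yaw),np.sin(yaw); return np.array([[c,-s,0],[s,c,0],[0,0,1]]),np.array([x,y,0])
def ring(y,r,n=40):
    a=np.linspace(0,2*np.pi,n); return np.c_[r*np.cos(a),0*a+y,.1+r*np.sin(a)]
def box(x0,x1,y0,y1,z0,z1):
    return [np.array([[x0,y0,z],[x1,y0,z],[x1,y1,z],[x0,y1,z],[x0,y0,z]]) for z in(z0,z1)]
def draw(name,lines,crop,out,k):
    p=load(name); im=p["image"][:,:,::-1]; x0,y0,w,h=crop
    im=cv2.resize(im[y0:y0+h,x0:x0+w],None,fx=k,fy=k,interpolation=cv2.INTER_CUBIC)
    for L,c in lines:
        q=proj(p,L); q=((q-[x0,y0]+.5)*k-.5)
        cv2.polylines(im,[np.round(q*8).astype(np.int32)],False,c,1,cv2.LINE_AA,3)
    cv2.imwrite(out,im)
def stand(x,y,yaw,g,w):
    R,t=pose(x,y,yaw); L=[]
    for b in box(-.055,.055,-.0586,.4714,0,.012)[1:]: L.append((b,(0,255,255)))
    for b in box(-.025,.025,.053,.075,.012,.124)[1:]: L.append((b,(0,255,0)))
    L.append((ring(g-.045,.012),(0,0,255)))
    for r in(g+.007-w,g+.031-w): L.append((ring(r,.0295),(255,0,255)))
    return [(a@R.T+t,c) for a,c in L]
def clip(x,y,yaw):
    R,t=pose(x,y,yaw); L=[(b,(0,255,0)) for b in box(-.032,.032,-.019,.019,0,.03)]
    L+=[(b,(0,0,255)) for b in box(-.01,.01,-.005,.005,.0445,.0875)]
    return [(a@R.T+t,c) for a,c in L]
if __name__=="__main__":
    A=stand(.5204,.0778,np.radians(11.6),0.002,.012)
    draw("top0",A,(0,215,190,100),"pics/o1.png",4.2); draw("side0",A,(90,80,130,130),"pics/o2.png",4.5)
    B=clip(.5718,-.2660,np.radians(22.5))
    draw("top0",B,(300,195,80,65),"pics/o3.png",8); draw("side0",B,(210,240,70,70),"pics/o4.png",8)
E
python3 ov.py
```

```text
(no output)
```

View pics/o1.png

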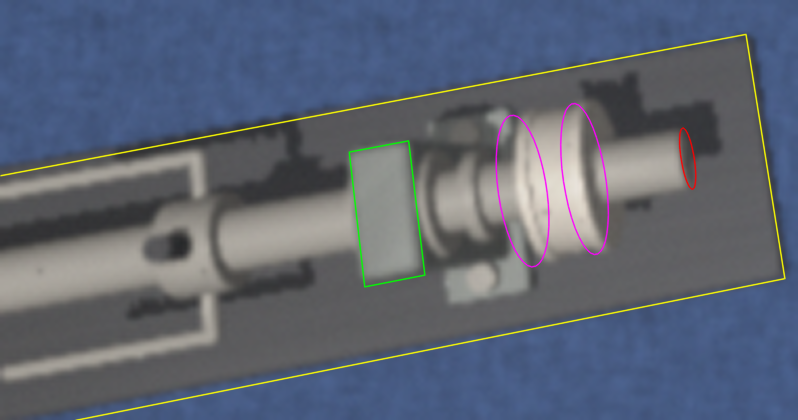

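View pics/o2.png

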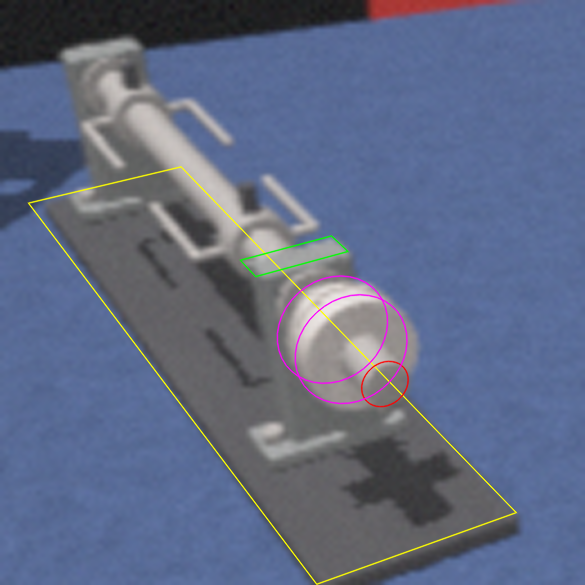

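View pics/o3.png

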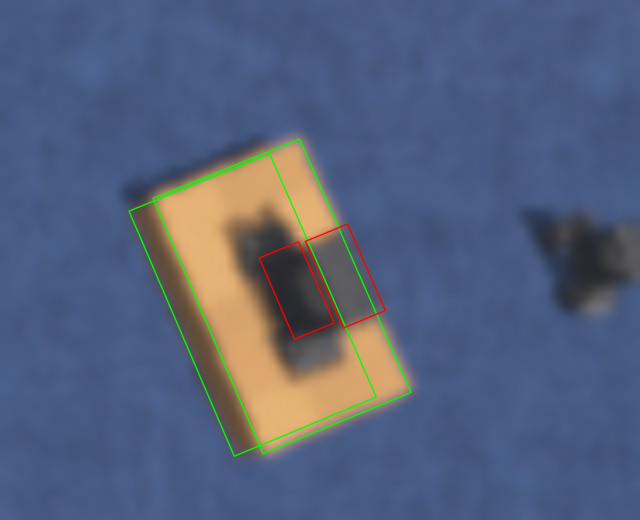

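View pics/o4.png

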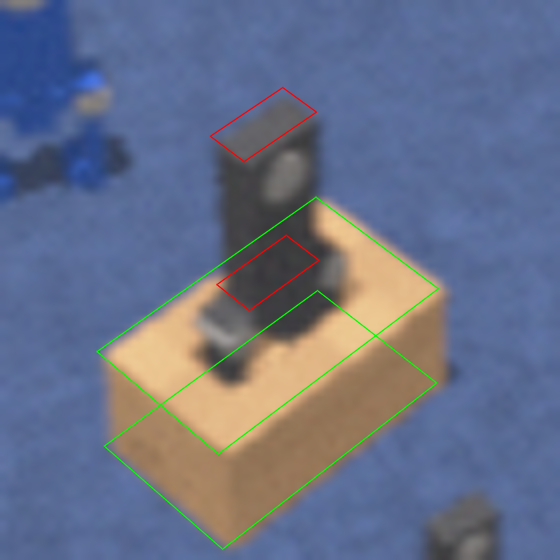

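```bash
python3 - <<'E'
from ov import *
A=stand(.5204,.0778,np.radians(11.6),0.002,.019)
draw("top0",A,(100,225,85,65),"pics/o5.png",9); draw("side0",A,(140,130,55,55),"pics/o6.png",11)
draw("side0",[],(140,130,55,55),"pics/o7.png",11)
for n in("o6","o7"):
    i=cv2.imread(f"pics/{n}.png"); cv2.imwrite(f"pics/{n}.png",cv2.convertScaleAbs(i,alpha=1.8,beta=-130))
E
```

```text
(no output)
```

View pics/o5.png

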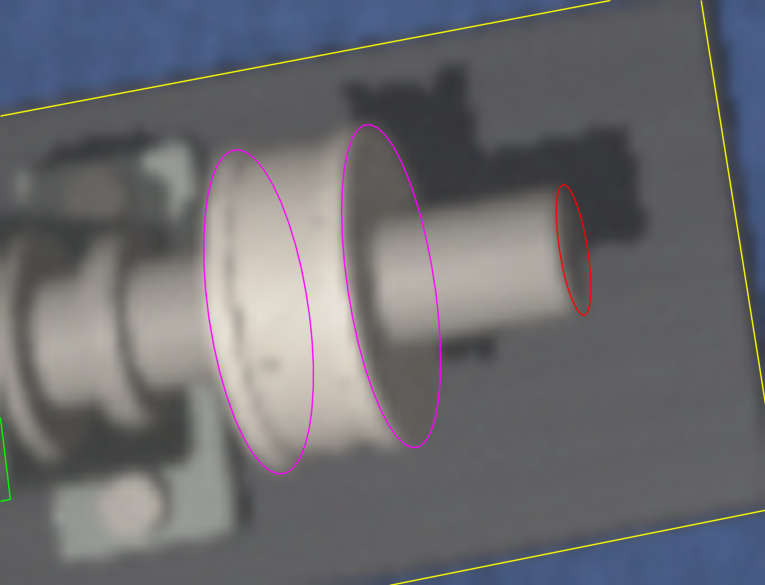

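View pics/o6.png

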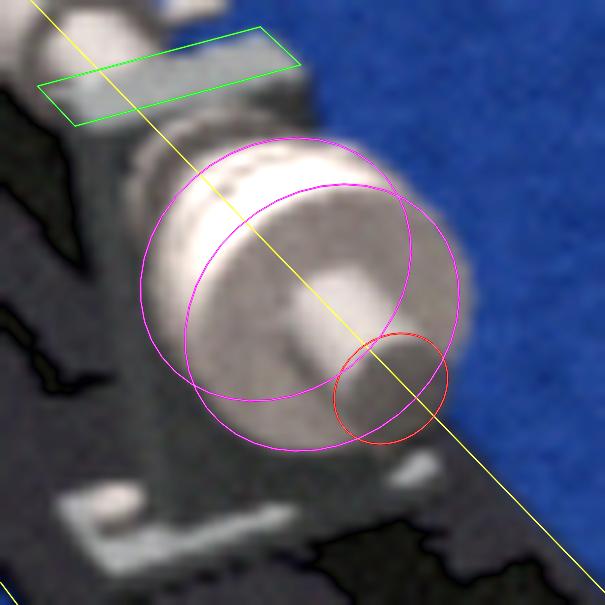

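View pics/o7.png

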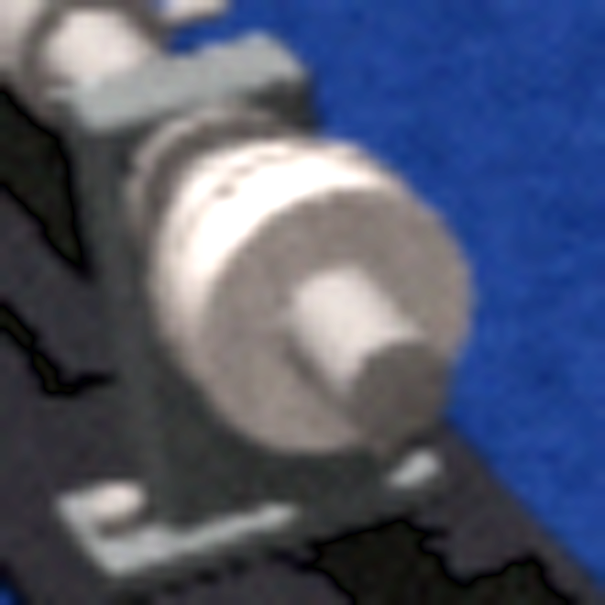

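```bash
cat > plan.py <<'E'
from h import *
from bench import bot
from scipy.spatial.transform import Rotation as Ro
O=np.array([.5204,.0778]); YAW=11.6
def rot(yaw):  # tool y at yaw, x down
    a=np.radians(yaw); x=np.array([0,0,-1.]); y=np.array([np.cos(a),np.sin(a),0]); return np.c_[x,y,np.cross(x,y)]
def st(y,x=0): a=np.radians(YAW); return O+x*np.array([np.cos(a),np.sin(a)])+y*np.array([-np.sin(a),np.cos(a)])
def to(xy,z,yaw):
    s=bot.get_state(); R=np.array(s["eef_rot"]); p=np.array(s["position"])
    d=R.T@(np.array([xy[0],xy[1],z])-p)*100
    w=Ro.from_matrix(R.T@rot(yaw)).as_rotvec(degrees=True)/5
    print("offset",np.round(d,2),"twist",np.round(w,2)); rep(s)
def rep(s=None):
    s=s or bot.get_state(); p=np.array(s["position"]); a=np.radians(YAW); e=p[:2]-O
    ex=np.array([np.cos(a),np.sin(a)]); ey=np.array([-np.sin(a),np.cos(a)]); F=np.array(s["force"])
    R=np.array(s["eef_rot"])
    print("t",round(s["time"],2),"p",p.round(4),"stand xy mm",(e@ex*1e3).round(2),(e@ey*1e3).round(2),"F stand",(F[:2]@ex).round(2),(F[:2]@ey).round(2),F[2].round(2),"w",round(s["width"],3),"yaw",np.degrees(np.arctan2(R[1,1],R[0,1])).round(2),"q",np.round(s["joint_pos"],2))
E
python3 -c "
from plan import *
to(st(-.045),.2,YAW)"
```

```text
offset [  3.08 -42.49  46.84] twist [1.08e+01 1.00e-02 3.00e-02]
t 0.1 p [0.2785 0.6142 0.2301] stand xy mm -129.14 574.11 F stand 0.4 -0.38 0.38 w 0.998 yaw 65.6 q [ 0.99  0.29  1.58  0.    1.28 -0.15]
```

```bash
python3 -m inch '{"offset":[[0.3,-3.5,3.8],[0.6,-7,7.7],[0.9,-10.5,11.6],[1.2,-14,15.4],[1.5,-17.5,19.3],[1.8,-21,23],[2.1,-24.5,27],[2.4,-28,30.9],[2.7,-31.5,34.7],[2.9,-35,38.6]],"twist":[[1,0,0],[2,0,0],[3,0,0],[4,0,0],[5,0,0],[6,0,0],[7,0,0],[8,0,0],[9,0,0],[10,0,0]]}' 1; python3 -c "
from plan import *
to(st(-.045),.17,YAW)"
```

```text
time: 1.1
position: [0.4765, 0.1545, 0.2022]
eef_rot: [[-0.002, 0.964, 0.266], [-0.002, 0.266, -0.964], [-1.0, -0.002, 0.001]]
force: [0.2, 0.3, 0.1]
width: 0.003
offset [ 3.23  1.9  13.04] twist [0.76 0.01 0.02]
t 1.1 p [0.4765 0.1545 0.2022] stand xy mm -27.58 83.94 F stand 0.23 0.3 0.05 w 0.003 yaw 15.4 q [ 0.11 -0.08  2.02 -0.    1.19 -0.16]
```

```bash
python3 -m inch '{"offset":[[0,0.6,4.3],[0,1.2,8.6],[0.5,1.9,13],[2,1.9,13],[3.2,1.9,13],[3.2,1.9,13]],"twist":[[0.3,0,0],[0.5,0,0],[0.76,0,0],[0.76,0,0],[0.76,0,0],[0.76,0,0]]}'; python3 -c "
from plan import *
to(st(-.036),.118,YAW)
from bench import imaging
import cv2
for n in('side','top'):
    p=imaging.snapshot(n); np.savez(f'pics/{n}1.npz',**p)
a=np.load('pics/side1.npz')['image'][60:260,60:300,::-1];b=np.load('pics/top1.npz')['image'][180:340,20:260,::-1]
cv2.imwrite('pics/v1.png',np.hstack([cv2.resize(a,(400,333)),cv2.resize(b,(400,333))]))"
```

```text
time: 1.7
position: [0.5268, 0.0352, 0.167]
eef_rot: [[-0.008, 0.979, 0.202], [-0.001, 0.202, -0.979], [-1.0, -0.008, -0.001]]
force: [-0.4, -0.2, 0.2]
width: -0.0
offset [ 4.89  0.27 -0.7 ] twist [ 0.01 -0.01  0.09]
t 1.7 p [0.5268 0.0352 0.167 ] stand xy mm -2.29 -43.01 F stand -0.47 -0.1 0.17 w -0.0 yaw 11.65 q [-0.12  0.03  1.99 -0.    1.13 -0.33]
```

View pics/v1.png

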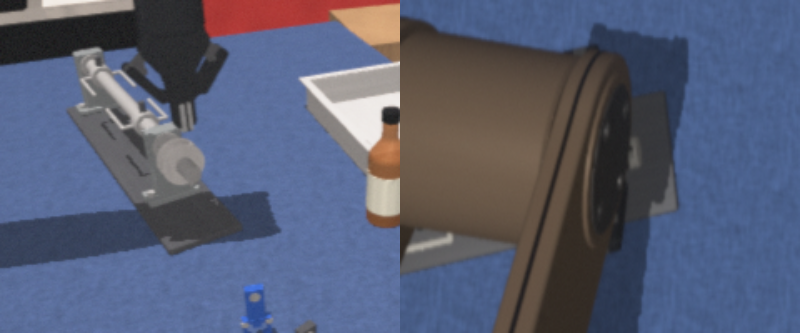

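```bash
python3 -m inch '{"offset":[[1.2,0.15,-0.4],[2.4,0.2,-0.7],[3.6,0.25,-0.7],[4.5,0.25,-0.7],[4.9,0.25,-0.7],[4.9,0.25,-0.7]],"twist":[[0,0,0],[0,0,0],[0,0,0],[0,0,0],[0,0,0.1],[0,0,0.1]]}'; python3 -c "
from plan import *
to(st(-.0),.118,YAW)"
```

```text
time: 2.4
position: [0.5284, 0.0428, 0.1193]
eef_rot: [[0.003, 0.979, 0.203], [0.001, 0.203, -0.979], [-1.0, 0.003, -0.0]]
force: [0.7, -0.2, 0.0]
width: 0.001
offset [ 0.13 -0.08 -3.59] twist [ 0.02 -0.   -0.04]
t 2.4 p [0.5284 0.0428 0.1193] stand xy mm 0.82 -35.9 F stand 0.65 -0.35 0.01 w 0.001 yaw 11.71 q [-0.11  0.09  2.02  0.    1.03 -0.32]
```

```bash
python3 -m inch '{"offset":[[0.1,0,-0.3],[0.1,0,-0.6],[0.1,0,-0.8],[0.1,0,-1.1],[0.1,0,-1.3],[0.1,0,-1.5],[0.1,0,-1.7],[0.1,0,-1.9],[0.1,0,-2.1],[0.1,0,-2.3]],"twist":[[0,0,0],[0,0,0],[0,0,0],[0,0,0],[0,0,0],[0,0,0],[0,0,0],[0,0,0],[0,0,0],[0,0,0]]}'; python3 -c "
from plan import *
rep()"
```

```text
time: 3.4
position: [0.524, 0.0654, 0.1185]
eef_rot: [[0.004, 0.979, 0.203], [0.001, 0.203, -0.979], [-1.0, 0.004, 0.0]]
force: [0.2, -2.6, 1.1]
width: 0.004
t 3.4 p [0.524  0.0654 0.1185] stand xy mm 1.04 -12.92 F stand -0.29 -2.63 1.12 w 0.004 yaw 11.7 q [-0.07  0.09  2.03  0.    1.02 -0.27]
```

```bash
python3 -m inch '{"offset":[[0,0,-0.1],[0,0,-0.2],[0,0,-0.3],[0,0,-0.4],[0,0,-0.5],[0,0,-0.6],[0,0,-0.7],[0,0,-0.8]],"twist":[[0,0,0],[0,0,0],[0,0,0],[0,0,0],[0,0,0],[0,0,0],[0,0,0],[0,0,0]]}'; python3 -c "
from plan import *
rep()"
```

```text
time: 4.2
position: [0.5225, 0.0733, 0.1185]
eef_rot: [[0.004, 0.979, 0.203], [0.001, 0.203, -0.979], [-1.0, 0.004, 0.0]]
force: [0.6, -1.9, -0.5]
width: -0.003
t 4.2 p [0.5225 0.0733 0.1185] stand xy mm 1.11 -4.84 F stand 0.25 -1.99 -0.5 w -0.003 yaw 11.7 q [-0.05  0.08  2.03  0.    1.02 -0.26]
```

```bash
python3 -m inch '{"offset":[[0,0,-0.1],[0,0,-0.2],[0,0,-0.3],[0,0,-0.4]],"twist":[[0,0,0],[0,0,0],[0,0,0],[0,0,0]]}'; python3 -c "
from plan import *
rep()"
```

```text
time: 4.6
position: [0.5221, 0.0753, 0.1186]
eef_rot: [[0.005, 0.979, 0.204], [-0.004, 0.204, -0.979], [-1.0, 0.004, 0.005]]
force: [2.0, -9.4, -0.8]
width: 0.003
t 4.6 p [0.5221 0.0753 0.1186] stand xy mm 1.2 -2.78 F stand 0.04 -9.58 -0.83 w 0.003 yaw 11.79 q [-0.05  0.08  2.03 -0.    1.02 -0.25]
```

```bash
python3 -m inch '{"offset":[[0,0,0.3],[0,0,1],[0,0,2],[-2,0,3],[-5,0,3.5],[-7,0,4]],"twist":[[0,0,0],[0,0,0],[0,0,0],[0,0,0],[0,0,0],[0,0,0]]}' 0; python3 -c "
from plan import *
to((.571,-.2665),.15,22.5)"
```

```text
time: 5.2
position: [0.5305, 0.0358, 0.1905]
eef_rot: [[0.007, 0.979, 0.204], [-0.004, 0.204, -0.979], [-1.0, 0.006, 0.005]]
force: [0.3, -0.4, -0.8]
width: 0.502
offset [ 4.19 -2.21 30.4 ] twist [-2.15  0.06 -0.06]
t 5.2 p [0.5305 0.0358 0.1905] stand xy mm 1.4 -43.19 F stand 0.24 -0.51 -0.8 w 0.502 yaw 11.76 q [-0.12  0.    1.97 -0.    1.16 -0.33]
```

```bash
python3 -m inch '{"offset":[[0,-0.3,4],[0.3,-0.7,8],[0.8,-1,12],[1.5,-1.4,16.5],[2.2,-1.7,21],[3,-2,25],[3.8,-2.1,28.5],[4.2,-2.2,30.4],[4.2,-2.2,30.4],[4.2,-2.2,30.4]],"twist":[[-0.3,0,0],[-0.6,0,0],[-1,0,0],[-1.3,0,0],[-1.6,0,0],[-1.9,0,0],[-2.1,0,0],[-2.15,0.06,-0.06],[-2.15,0.06,-0.06],[-2.15,0.06,-0.06]]}'; python3 -c "
from plan import *
to((.571,-.2665),.057,22.5)
from bench import imaging
import cv2
for n in('side','top'):
    p=imaging.snapshot(n); np.savez(f'pics/{n}2.npz',**p)
from ov import draw
draw('side2',[],(80,60,240,270),'pics/v2.png',2)
draw('top2',[],(60,160,360,160),'pics/v3.png',2)"
```

```text
time: 6.2
position: [0.5709, -0.266, 0.1496]
eef_rot: [[-0.001, 0.924, 0.382], [0.001, 0.382, -0.924], [-1.0, -0.0, -0.001]]
force: [-0.4, 1.1, 0.8]
width: 0.5
offset [ 9.26 -0.01  0.06] twist [-0.01 -0.01  0.  ]
t 6.2 p [ 0.5709 -0.266   0.1496] stand xy mm -19.64 -346.92 F stand -0.19 1.19 0.75 w 0.5 yaw 22.47 q [-0.6   0.27  1.76  0.    1.12 -0.99]
```

View pics/v2.png

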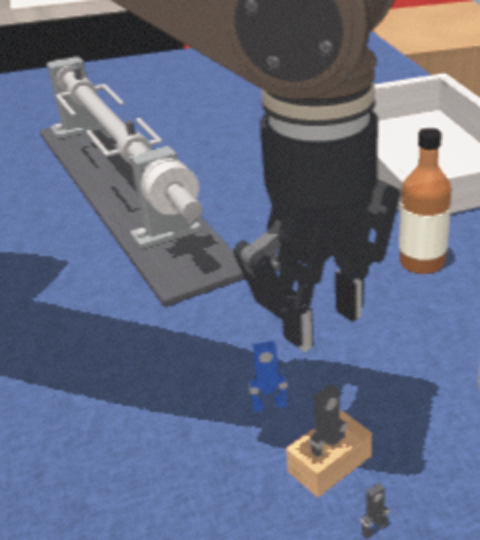

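View pics/v3.png

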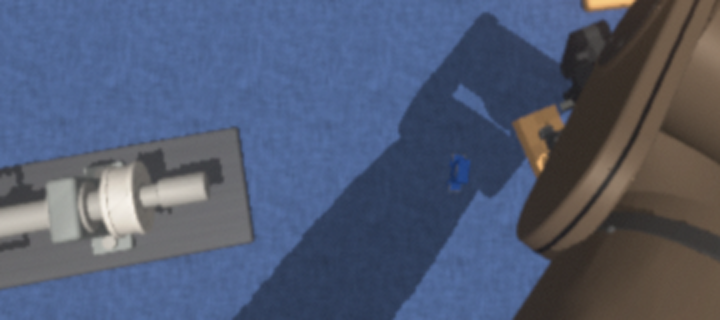

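```bash
python3 - <<'E'
from ov import *
A=stand(.5204,.0778,np.radians(11.6),0.0015,.0)
draw("top2",A,(85,225,95,65),"pics/o8.png",8); draw("side2",A,(140,120,55,55),"pics/o9.png",10)
a=cv2.imread("pics/o8.png");b=cv2.imread("pics/o9.png")
b=cv2.convertScaleAbs(b,alpha=1.6,beta=-100)
b=cv2.resize(b,(400,400));a=cv2.resize(a,(800,547))[:, :];cv2.imwrite("pics/o8.png",a);cv2.imwrite("pics/o9.png",b)
E
```

```text
(no output)
```

View pics/o8.png

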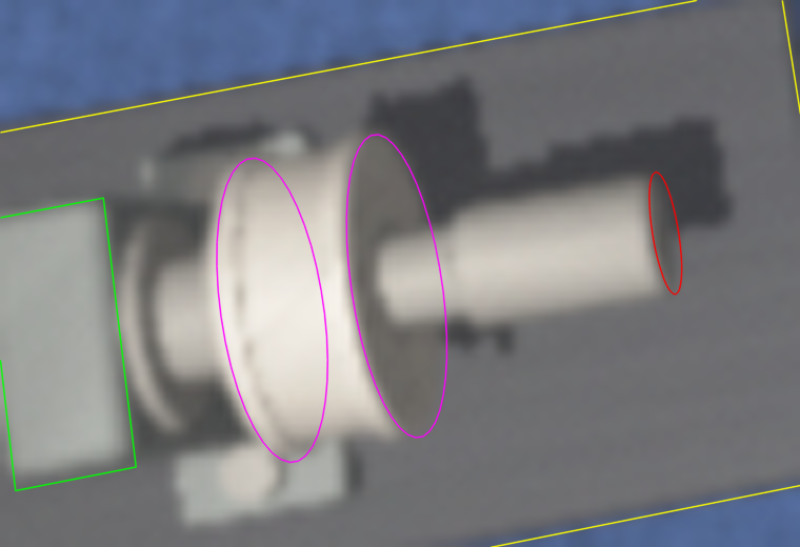

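View pics/o9.png

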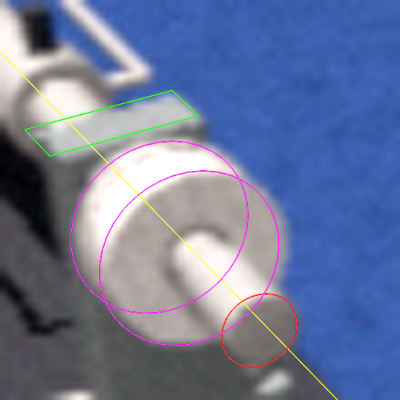

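```bash
python3 -m inch '{"offset":[[3,0,0.05],[5,0,0.05],[6.5,0,0.05],[7.5,0,0.05],[8.3,0,0.05],[8.8,0,0.05],[9.1,0,0.05],[9.25,0,0.05],[9.25,0,0.05]],"twist":[[0,0,0],[0,0,0],[0,0,0],[0,0,0],[0,0,0],[0,0,0],[0,0,0],[0,0,0],[0,0,0]]}'; python3 -c "
from plan import *
to((.571,-.2665),.057,22.5)
from bench import imaging
import cv2
for n in('side','top'):
    p=imaging.snapshot(n); np.savez(f'pics/{n}3.npz',**p)
from ov import draw
draw('side3',[],(195,200,90,120),'pics/v4.png',5)"
```

```text
time: 7.2
position: [0.5716, -0.2658, 0.058]
eef_rot: [[0.0, 0.923, 0.384], [-0.0, 0.384, -0.923], [-1.0, 0.0, 0.0]]
force: [0.4, 0.0, -0.0]
width: 0.501
offset [ 0.1  -0.08  0.05] twist [ 0.01  0.   -0.  ]
t 7.2 p [ 0.5716 -0.2658  0.058 ] stand xy mm -18.97 -346.84 F stand 0.41 -0.04 -0.03 w 0.501 yaw 22.56 q [-0.6   0.38  1.8   0.    0.96 -0.99]
```

View pics/v4.png

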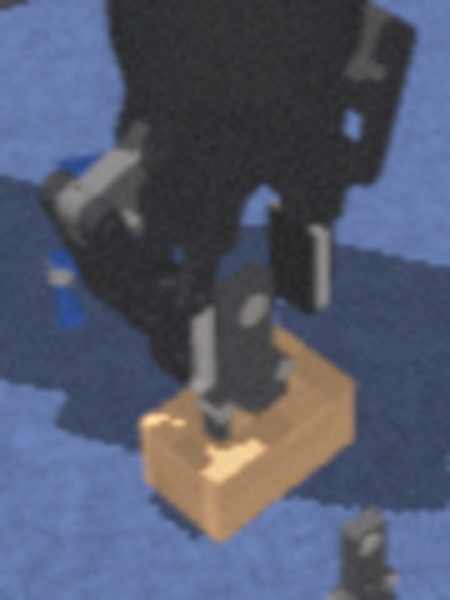

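```bash
python3 - <<'E'
from ov import *
R,t=pose(.5716,-.2658,np.radians(22.5))
L=[(b@R.T+t,(0,255,0)) for b in box(-.021,.021,-.011,.011,.062,.084)]
B=[(a,c) for a,c in clip(.5712,-.2663,np.radians(22.5))]
draw('side3',L+B,(195,220,90,90),'pics/v5.png',6.5)
E
```

```text
(no output)
```

View pics/v5.png

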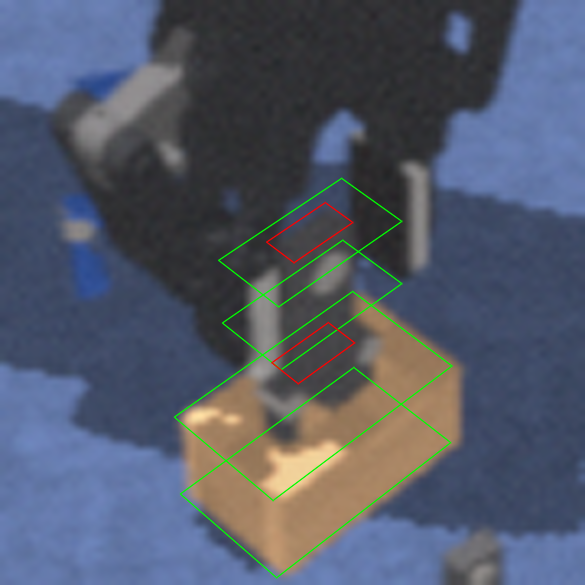

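```bash
python3 -m inch '{"offset":[[0.1,-0.05,0.05],[0.1,-0.05,0.05],[0.1,-0.05,0.05],[0.1,-0.05,0.05],[0.1,-0.05,0.05],[0.1,-0.05,0.05]],"twist":[[0,0,0],[0,0,0],[0,0,0],[0,0,0],[0,0,0],[0,0,0]]}' 1; python3 -c "
from plan import *
rep()
from bench import imaging
p=imaging.snapshot('side'); np.savez('pics/side4.npz',**p)
from ov import draw
draw('side4',[],(195,220,90,90),'pics/v6.png',6)"
```

```text
time: 7.9
position: [0.5716, -0.2667, 0.0575]
eef_rot: [[0.001, 0.923, 0.384], [-0.001, 0.384, -0.923], [-1.0, 0.001, 0.001]]
force: [0.4, -1.1, 2.9]
width: 0.218
t 7.9 p [ 0.5716 -0.2667  0.0575] stand xy mm -19.16 -347.75 F stand 0.19 -1.2 2.88 w 0.218 yaw 22.56 q [-0.6   0.38  1.8   0.    0.96 -0.99]
```

View pics/v6.png

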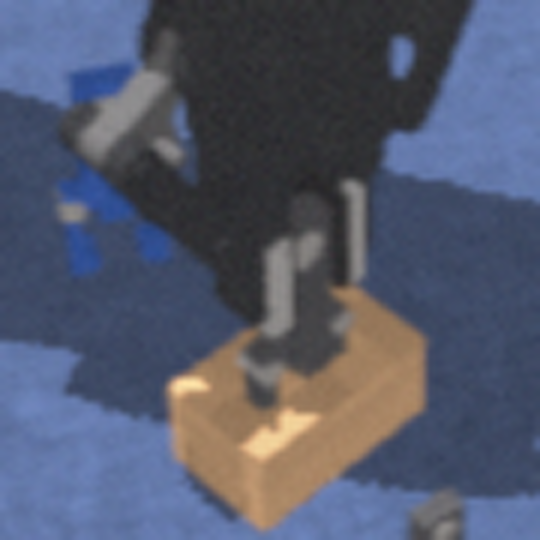

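```bash
python3 -m inch '{"offset":[[-0.4,0,0],[-1,0,0],[-2,0,0],[-3.5,0,0],[-6,0,0],[-9,0,0],[-12,0,0],[-14,0,0],[-14,0,0]],"twist":[[0,0,0],[0,0,0],[0,0,0],[0,0,0],[0,0,0],[0,0,0],[0,0,0],[0,0,0],[0,0,0]]}'; python3 -c "
from plan import *
to(st(-.005),.195,YAW)
from bench import imaging
p=imaging.snapshot('side'); np.savez('pics/side5.npz',**p)
from ov import draw
draw('side5',[],(180,130,120,170),'pics/v7.png',4)"
```

```text
time: 8.85
position: [0.5736, -0.2679, 0.2036]
eef_rot: [[0.009, 0.923, 0.384], [-0.006, 0.384, -0.923], [-1.0, 0.006, 0.009]]
force: [0.9, 0.6, 0.2]
width: 0.221
offset [  0.59   8.26 -33.48] twist [ 2.19  0.1  -0.08]
t 8.85 p [ 0.5736 -0.2679  0.2036] stand xy mm -17.42 -349.35 F stand 1.03 0.44 0.22 w 0.221 yaw 22.57 q [-0.6   0.21  1.72  0.    1.2  -0.99]
```

View pics/v7.png

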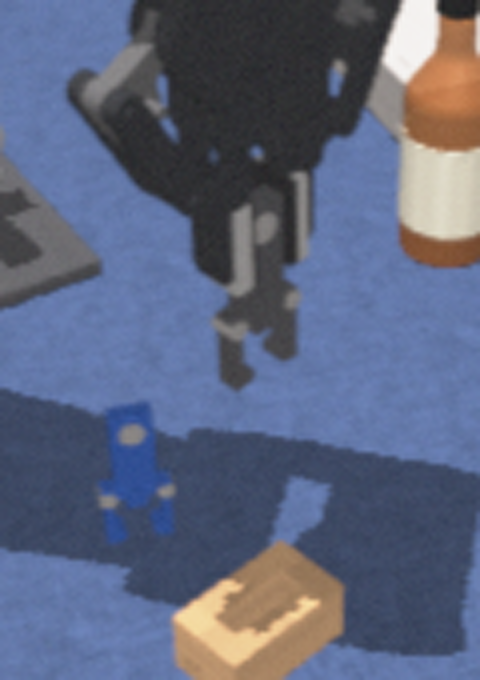

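```bash
python3 -m inch '{"offset":[[0,0.8,-3],[0,1.8,-7],[0,2.8,-11],[0.2,3.8,-15],[0.3,4.8,-19],[0.4,5.8,-23],[0.5,6.8,-27],[0.6,7.6,-30.5],[0.6,8.2,-33],[0.6,8.25,-33.5]],"twist":[[0.2,0,0],[0.5,0,0],[0.8,0,0],[1.1,0,0],[1.4,0,0],[1.7,0,0],[1.9,0.1,-0.1],[2.1,0.1,-0.1],[2.2,0.1,-0.1],[2.2,0.1,-0.1]]}'; python3 -m inch '{"offset":[[0,0,0],[0,0,0]],"twist":[[0,0,0],[0,0,0]]}'; python3 -c "
from plan import *
to(st(-.005),.161,YAW)
from bench import imaging
p=imaging.snapshot('side'); np.savez('pics/side6.npz',**p)
from ov import draw
draw('side6',[],(110,60,120,130),'pics/v8.png',4.5)"
```

```text
time: 9.9
position: [0.5183, 0.0762, 0.1912]
eef_rot: [[-0.009, 0.979, 0.204], [0.003, 0.204, -0.979], [-1.0, -0.008, -0.004]]
force: [0.5, -0.2, -0.1]
width: 0.22
time: 10.1
position: [0.5177, 0.0756, 0.1901]
eef_rot: [[-0.011, 0.979, 0.204], [0.002, 0.204, -0.979], [-1.0, -0.01, -0.004]]
force: [-0.4, -0.4, -0.6]
width: 0.221
offset [2.9  0.33 0.35] twist [ 0.03 -0.05  0.12]
t 10.1 p [0.5177 0.0756 0.1901] stand xy mm -3.04 -1.59 F stand -0.49 -0.29 -0.63 w 0.221 yaw 11.76 q [-0.05 -0.01  1.98  0.    1.18 -0.26]
```

View pics/v8.png

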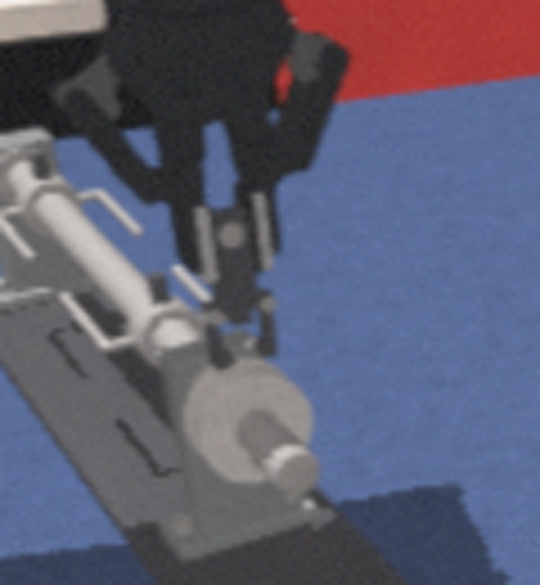

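```bash
python3 -m inch '{"offset":[[0,0.15,0.2],[0,0.3,0.35],[0.8,0.33,0.35],[1.5,0.33,0.35],[2.2,0.33,0.35],[2.7,0.33,0.35],[2.9,0.33,0.35],[2.9,0.33,0.35]],"twist":[[0,0,0.1],[0,0,0.12],[0,0,0.12],[0,0,0.12],[0,0,0.12],[0,0,0.12],[0,0,0.12],[0,0,0.12]]}'; python3 -c "
from plan import *
to(st(-.005),.158,YAW)
from bench import imaging
p=imaging.snapshot('side'); np.savez('pics/side7.npz',**p)
from ov import draw
draw('side7',[],(130,100,90,80),'pics/v9.png',7)"
```

```text
time: 10.95
position: [0.5215, 0.0727, 0.1608]
eef_rot: [[-0.001, 0.979, 0.203], [0.005, 0.203, -0.979], [-1.0, 0.0, -0.005]]
force: [0.2, -0.2, -0.3]
width: 0.22
offset [ 0.28 -0.   -0.02] twist [ 0.02 -0.05 -0.  ]
t 10.95 p [0.5215 0.0727 0.1608] stand xy mm 0.0 -5.21 F stand 0.14 -0.28 -0.3 w 0.22 yaw 11.72 q [-0.06  0.03  2.    0.01  1.11 -0.26]
```

View pics/v9.png

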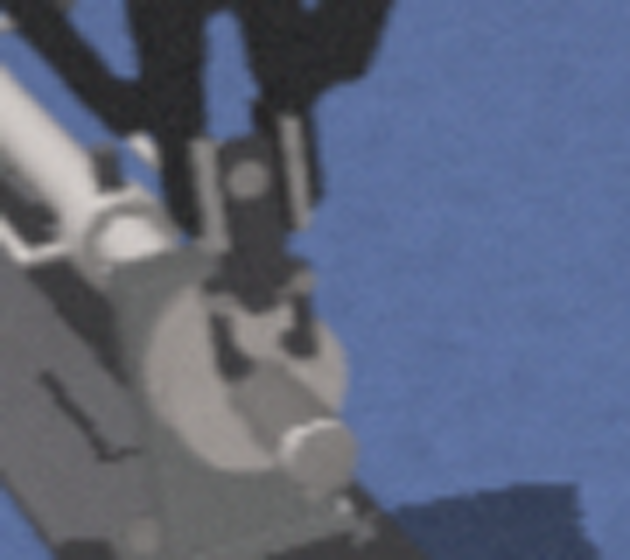

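```bash
python3 -m inch '{"offset":[[0.15,0,0],[0.25,0,-0.1],[0.28,0,-0.2],[0.28,0,-0.3],[0.28,0,-0.4],[0.28,0,-0.5],[0.28,0,-0.55],[0.28,0,-0.6],[0.28,0,-0.65]],"twist":[[0,0,0],[0,-0.05,0],[0,-0.05,0],[0,-0.05,0],[0,-0.05,0],[0,-0.05,0],[0,-0.05,0],[0,-0.05,0],[0,-0.05,0]]}'; python3 -c "
from plan import *
rep()"
```

```text
time: 11.9
position: [0.5204, 0.0791, 0.1585]
eef_rot: [[0.001, 0.979, 0.203], [0.0, 0.203, -0.979], [-1.0, 0.001, 0.0]]
force: [0.0, -0.6, -1.5]
width: 0.218
t 11.9 p [0.5204 0.0791 0.1585] stand xy mm 0.25 1.27 F stand -0.11 -0.58 -1.5 w 0.218 yaw 11.72 q [-0.04  0.03  2.    0.    1.1  -0.25]
```

```bash
python3 -m inch '{"offset":[[0,0,-0.05],[0,0,-0.1],[0,0,-0.15],[0,0,-0.2]],"twist":[[0,0,0],[0,0,0],[0,0,0],[0,0,0]]}'; python3 -c "
from plan import *
rep()"
```

```text
time: 12.3
position: [0.52, 0.0808, 0.1585]
eef_rot: [[0.001, 0.979, 0.203], [-0.001, 0.203, -0.979], [-1.0, 0.001, 0.001]]
force: [0.6, -1.3, 0.0]
width: 0.223
t 12.3 p [0.52   0.0808 0.1585] stand xy mm 0.24 3.05 F stand 0.31 -1.42 0.02 w 0.223 yaw 11.73 q [-0.04  0.03  2.   -0.    1.1  -0.24]
```

```bash
python3 -m inch '{"offset":[[0,0,-0.05],[0,0,-0.1],[0,0,-0.1]],"twist":[[0,0,0],[0,0,0],[0,0,0]]}'; python3 -c "
from plan import *
rep()"
```

```text
time: 12.6
position: [0.52, 0.0812, 0.1586]
eef_rot: [[0.001, 0.979, 0.204], [-0.002, 0.204, -0.979], [-1.0, 0.001, 0.002]]
force: [0.5, -3.0, -0.1]
width: 0.219
t 12.6 p [0.52   0.0812 0.1586] stand xy mm 0.29 3.37 F stand -0.1 -3.05 -0.06 w 0.219 yaw 11.74 q [-0.04  0.03  2.   -0.    1.1  -0.24]
```

```bash
python3 -m inch '{"offset":[[0,-0.03,0.15],[0,-0.03,0.23],[0,-0.03,0.23],[0,-0.03,0.23]],"twist":[[0,0,0],[0,0,0],[0,0,0],[0,0,0]]}'; python3 -c "
from plan import *
to(st(.0011),.152,YAW)
from bench import imaging
for n in('side','top'):
    p=imaging.snapshot(n); np.savez(f'pics/{n}8.npz',**p)
from ov import draw
draw('side8',[],(130,100,90,80),'pics/v10.png',8)"
```

```text
time: 13.0
position: [0.5201, 0.0791, 0.1586]
eef_rot: [[0.001, 0.979, 0.203], [-0.002, 0.203, -0.979], [-1.0, 0.001, 0.002]]
force: [0.3, -0.4, -0.9]
width: 0.22
offset [0.66 0.   0.02] twist [ 0.03  0.02 -0.01]
t 13.0 p [0.5201 0.0791 0.1586] stand xy mm -0.02 1.32 F stand 0.2 -0.44 -0.9 w 0.22 yaw 11.74 q [-0.04  0.03  2.01 -0.    1.1  -0.25]
```

View pics/v10.png

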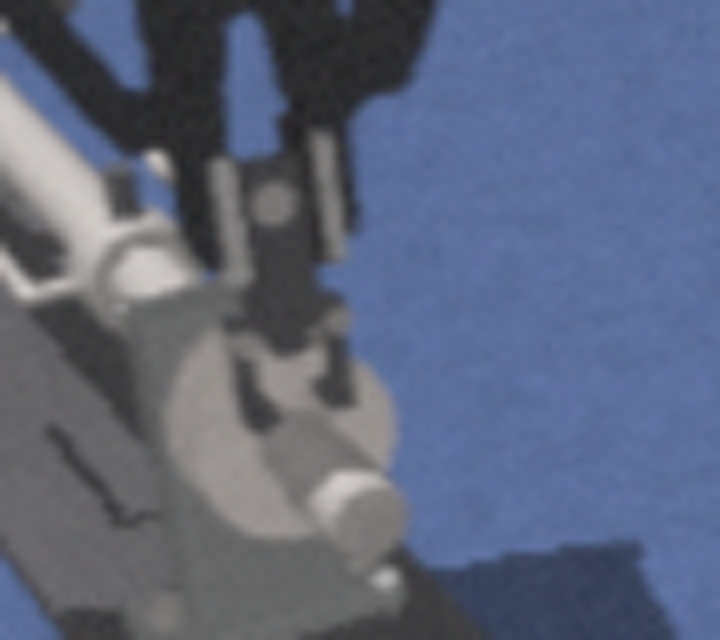

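```bash
python3 -m inch '{"offset":[[0.1,0,0.02],[0.2,0,0.02],[0.3,0,0.02],[0.4,0,0.02],[0.5,0,0.02],[0.6,0,0.02],[0.7,0,0.02],[0.75,0,0.02]],"twist":[[0,0,0],[0,0,0],[0,0,0],[0,0,0],[0,0,0],[0,0,0],[0,0,0],[0,0,0]]}'; python3 -c "
from plan import *
rep()"
```

```text
time: 13.9
position: [0.5201, 0.0788, 0.1509]
eef_rot: [[0.001, 0.979, 0.204], [-0.002, 0.204, -0.979], [-1.0, 0.001, 0.002]]
force: [0.8, 0.5, -1.6]
width: 0.221
t 13.9 p [0.5201 0.0788 0.1509] stand xy mm -0.07 1.07 F stand 0.91 0.33 -1.59 w 0.221 yaw 11.75 q [-0.04  0.04  2.01 -0.    1.09 -0.25]
```

```bash
python3 -m inch '{"offset":[[0.05,0,0],[0.1,0,0],[0.15,0,0],[0.2,0,0],[0.25,0,0],[0.3,0,0]],"twist":[[0,0,0],[0,0,0],[0,0,0],[0,0,0],[0,0,0],[0,0,0]]}'; python3 -c "
from plan import *
rep()"
```

```text
time: 14.5
position: [0.5207, 0.0788, 0.1487]
eef_rot: [[0.003, 0.979, 0.204], [-0.002, 0.204, -0.979], [-1.0, 0.002, 0.002]]
force: [0.2, -0.3, 3.6]
width: 0.217
t 14.5 p [0.5207 0.0788 0.1487] stand xy mm 0.49 0.95 F stand 0.17 -0.34 3.59 w 0.217 yaw 11.75 q [-0.04  0.04  2.01 -0.    1.08 -0.25]
```

```bash
python3 -m inch '{"offset":[[0.15,0.03,0],[0.2,0.03,0],[0.25,0.03,0],[0.3,0.03,0]],"twist":[[0,0,0],[0,0,0],[0,0,0],[0,0,0]]}'; python3 -c "
from plan import *
rep()"
```

```text
time: 14.9
position: [0.5213, 0.0787, 0.1477]
eef_rot: [[0.003, 0.979, 0.204], [-0.002, 0.204, -0.979], [-1.0, 0.002, 0.003]]
force: [-4.7, -0.0, 10.6]
width: 0.221
t 14.9 p [0.5213 0.0787 0.1477] stand xy mm 1.12 0.73 F stand -4.58 0.93 10.61 w 0.221 yaw 11.76 q [-0.04  0.05  2.01 -0.    1.08 -0.25]
```

```bash
python3 -m inch '{"offset":[[0.15,-0.04,0],[0.2,-0.08,0],[0.25,-0.08,0]],"twist":[[0,0,0],[0,0,0],[0,0,0]]}'; python3 -c "
from plan import *
rep()"
```

```text
time: 15.2
position: [0.5213, 0.0786, 0.1476]
eef_rot: [[0.004, 0.979, 0.204], [-0.002, 0.204, -0.979], [-1.0, 0.003, 0.003]]
force: [-2.9, -0.1, 8.9]
width: 0.219
t 15.2 p [0.5213 0.0786 0.1476] stand xy mm 1.01 0.62 F stand -2.85 0.53 8.92 w 0.219 yaw 11.77 q [-0.04  0.05  2.01 -0.    1.08 -0.25]
```

```bash
python3 -m inch '{"offset":[[0.15,-0.08,0],[0.15,-0.1,0],[0.15,-0.1,0]],"twist":[[0,0,0],[0,0,0],[0,0,0]]}'; python3 -c "
from plan import *
rep()"
```

```text
time: 15.5
position: [0.5209, 0.0784, 0.1475]
eef_rot: [[0.005, 0.979, 0.204], [-0.002, 0.204, -0.979], [-1.0, 0.005, 0.003]]
force: [-1.7, 0.3, 6.3]
width: 0.219
t 15.5 p [0.5209 0.0784 0.1475] stand xy mm 0.65 0.53 F stand -1.64 0.66 6.28 w 0.219 yaw 11.77 q [-0.04  0.04  2.01 -0.    1.08 -0.25]
```

```bash
python3 -c "
from plan import *
to(st(.0011,.0003),.146,YAW)"
```

```text
offset [ 0.15 -0.04 -0.06] twist [ 0.03  0.04 -0.05]
t 15.5 p [0.5209 0.0784 0.1475] stand xy mm 0.65 0.53 F stand -1.64 0.66 6.28 w 0.219 yaw 11.77 q [-0.04  0.04  2.01 -0.    1.08 -0.25]
```

```bash
python3 -m inch '{"offset":[[0.15,-0.04,-0.05],[0.2,-0.05,-0.05],[0.25,-0.05,-0.05],[0.3,-0.05,-0.05]],"twist":[[0,0.04,-0.05],[0,0.04,-0.05],[0,0.04,-0.05],[0,0.04,-0.05]]}'; python3 -c "
from plan import *
to(st(.0011,.0003),.146,YAW)"
```

```text
time: 15.9
position: [0.5213, 0.0786, 0.147]
eef_rot: [[0.002, 0.979, 0.204], [-0.001, 0.204, -0.979], [-1.0, 0.002, 0.001]]
force: [-1.9, -0.6, 11.5]
width: 0.22
offset [ 0.1  -0.07 -0.05] twist [ 0.04  0.01 -0.02]
t 15.9 p [0.5213 0.0786 0.147 ] stand xy mm 1.04 0.56 F stand -2.0 -0.22 11.49 w 0.22 yaw 11.79 q [-0.04  0.05  2.01 -0.    1.08 -0.25]
```

```bash
python3 -m inch '{"offset":[[0.2,-0.08,-0.05],[0.25,-0.1,-0.05],[0.3,-0.1,-0.05],[0.35,-0.1,-0.05]],"twist":[[0,0.01,0],[0,0,0],[0,0,0],[0,0,0]]}'; python3 -c "
from plan import *
to(st(.0011,.0003),.146,YAW)"
```

```text
time: 16.3
position: [0.5213, 0.0786, 0.146]
eef_rot: [[0.004, 0.979, 0.205], [-0.002, 0.205, -0.979], [-1.0, 0.003, 0.002]]
force: [-3.8, -0.3, 10.8]
width: 0.219
offset [ 0.   -0.07 -0.05] twist [ 0.04  0.03 -0.04]
t 16.3 p [0.5213 0.0786 0.146 ] stand xy mm 0.99 0.59 F stand -3.8 0.5 10.84 w 0.219 yaw 11.81 q [-0.04  0.05  2.01 -0.    1.08 -0.25]
```

```bash
python3 -m inch '{"offset":[[0.25,-0.1,-0.05],[0.3,-0.15,-0.05],[0.35,-0.15,-0.05],[0.4,-0.15,-0.05]],"twist":[[0,0.03,-0.04],[0,0.03,-0.04],[0,0.03,-0.04],[0,0.03,-0.04]]}'; python3 -c "
from plan import *
to(st(.0011,.0003),.146,YAW)
from bench import imaging
for n in('side','top'):
    p=imaging.snapshot(n); np.savez(f'pics/{n}9.npz',**p)
from ov import draw
draw('side9',[],(130,100,90,80),'pics/v11.png',8)"
```

```text
time: 16.7
position: [0.5211, 0.0785, 0.1447]
eef_rot: [[0.003, 0.979, 0.205], [-0.0, 0.205, -0.979], [-1.0, 0.003, 0.001]]
force: [-1.8, -0.2, 9.9]
width: 0.224
offset [-0.13 -0.05 -0.05] twist [ 0.04  0.01 -0.03]
t 16.7 p [0.5211 0.0785 0.1447] stand xy mm 0.85 0.56 F stand -1.83 0.14 9.89 w 0.224 yaw 11.82 q [-0.04  0.05  2.01 -0.    1.08 -0.25]
```

View pics/v11.png

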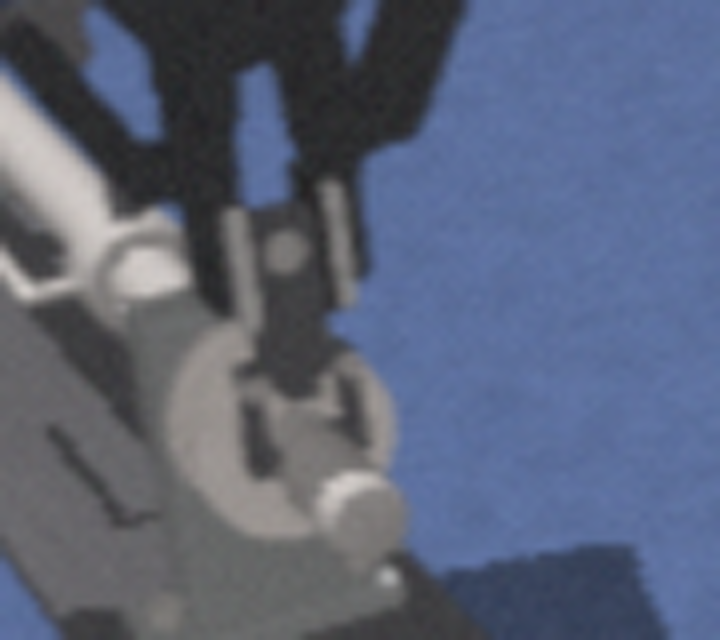

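```bash
python3 -m inch '{"offset":[[0.25,-0.05,-0.05],[0.3,-0.1,-0.05],[0.4,-0.1,-0.05],[0.5,-0.1,-0.05],[0.55,-0.1,-0.05]],"twist":[[0,0.01,0],[0,0.01,0],[0,0.01,0],[0,0.01,0],[0,0.01,0]]}'; python3 -c "
from plan import *
to(st(.0011,.0003),.134,YAW)"
```

```text
time: 17.3
position: [0.5204, 0.0788, 0.139]
eef_rot: [[0.004, 0.979, 0.205], [0.0, 0.205, -0.979], [-1.0, 0.004, 0.001]]
force: [1.2, -1.0, 0.9]
width: 0.22
offset [ 0.5   0.01 -0.02] twist [ 0.04  0.01 -0.05]
t 17.3 p [0.5204 0.0788 0.139 ] stand xy mm 0.17 0.94 F stand 0.94 -1.2 0.92 w 0.22 yaw 11.81 q [-0.04  0.05  2.02  0.    1.06 -0.25]
```

```bash
python3 -m inch '{"offset":[[0.1,0,-0.02],[0.2,0,-0.02],[0.3,0,-0.02],[0.4,0,-0.02],[0.5,0,-0.02]],"twist":[[0,0,-0.04],[0,0,-0.04],[0,0,-0.04],[0,0,-0.04],[0,0,-0.04]]}'; python3 -c "
from plan import *
to(st(.0011,.0003),.134,YAW)"
```

```text
time: 17.8
position: [0.5204, 0.079, 0.1338]
eef_rot: [[0.001, 0.979, 0.205], [-0.0, 0.205, -0.979], [-1.0, 0.001, 0.0]]
force: [2.5, 0.1, -0.4]
width: 0.22
offset [-0.02  0.    0.01] twist [ 0.04  0.   -0.01]
t 17.8 p [0.5204 0.079  0.1338] stand xy mm 0.26 1.21 F stand 2.47 -0.41 -0.35 w 0.22 yaw 11.81 q [-0.04  0.06  2.02 -0.    1.06 -0.25]
```

```bash
python3 -m inch '{"offset":[[0.05,0.03,0],[0.1,0.04,0],[0.15,0.04,0]],"twist":[[0,0,0],[0,0,0],[0,0,0]]}'; python3 -c "
from plan import *
rep()
from bench import imaging
for n in('side','top'):
    p=imaging.snapshot(n); np.savez(f'pics/{n}10.npz',**p)
from ov import draw
draw('side10',[],(130,100,90,80),'pics/v12.png',8)"
```

```text
time: 18.1
position: [0.5206, 0.0791, 0.1335]
eef_rot: [[-0.0, 0.979, 0.205], [-0.0, 0.205, -0.979], [-1.0, -0.0, 0.0]]
force: [-3.1, -0.2, 7.1]
width: 0.225
t 18.1 p [0.5206 0.0791 0.1335] stand xy mm 0.49 1.18 F stand -3.03 0.45 7.12 w 0.225 yaw 11.83 q [-0.04  0.06  2.02 -0.    1.06 -0.25]
```

View pics/v12.png

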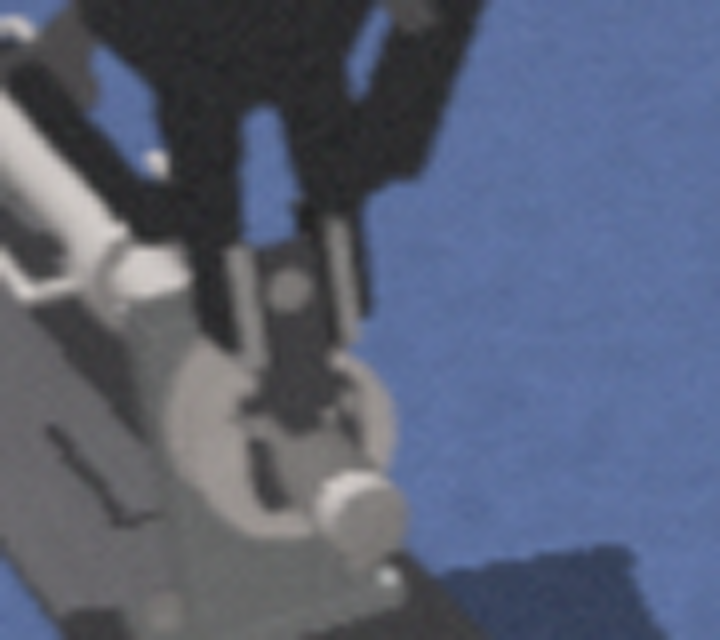

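```bash
python3 -m inch '{"offset":[[-0.03,-0.02,0],[-0.03,-0.02,0]],"twist":[[0,0,0],[0,0,0]]}'; python3 -m inch '{"offset":[[-0.02,0,0],[-0.03,0,0],[-0.03,0,0],[-0.03,0,0]],"twist":[[0,0,0],[0,0,0],[0,0,0],[0,0,0]]}' 0;  python3 -c "
from plan import *
rep()"
```

```text
time: 18.4
position: [0.5205, 0.079, 0.1338]
eef_rot: [[0.0, 0.979, 0.205], [-0.0, 0.205, -0.979], [-1.0, 0.0, 0.0]]
force: [0.9, 0.8, 0.7]
width: 0.225
time: 18.8
position: [0.5203, 0.079, 0.1339]
eef_rot: [[-0.0, 0.979, 0.205], [-0.001, 0.205, -0.979], [-1.0, -0.0, 0.0]]
force: [0.5, 0.8, -0.1]
width: 0.5
t 18.8 p [0.5203 0.079  0.1339] stand xy mm 0.14 1.2 F stand 0.63 0.68 -0.1 w 0.5 yaw 11.82 q [-0.04  0.06  2.02 -0.    1.06 -0.25]
```

Retreat straight up, then aside for a clear look.

```bash
python3 -m inch '{"offset":[[-0.5,0,0],[-1.5,0,0],[-3,0,0],[-5,0,0],[-8,0,0],[-11,0,0],[-12,0,4],[-13,0,8],[-13,0,12],[-13,0,16]],"twist":[[0,0,0],[0,0,0],[0,0,0],[0,0,0],[0,0,0],[0,0,0],[0,0,0],[0,0,0],[0,0,0],[0,0,0]]}'; python3 -m inch '{"offset":[[0,0,4],[0,0,8],[0,0,12],[0,0,12]],"twist":[[0,0,0],[0,0,0],[0,0,0],[0,0,0]]}'; python3 -c "
from plan import *
rep()
from bench import imaging
for n in('side','top'):
    p=imaging.snapshot(n); np.savez(f'pics/{n}11.npz',**p)
from ov import *
R,t=pose(.5204,.0778,np.radians(11.6)); g=.0012
A=stand(.5204,.0778,np.radians(11.6),g,0.)
A+=[(b@R.T+t,(0,255,0)) for b in box(-.01,.01,g-.005,g+.005,.121,.164)]
draw('side11',[],(130,100,90,80),'pics/v13.png',8)
draw('top11',[],(85,225,95,65),'pics/v14.png',8)
draw('side11',A,(130,100,90,80),'pics/v15.png',8)
draw('top11',A,(85,225,95,65),'pics/v16.png',8)
i=[cv2.imread(f'pics/v{k}.png') for k in(13,15,14,16)]
cv2.imwrite('pics/w1.png',np.hstack([cv2.resize(x,(400,356)) for x in i[:2]]))
cv2.imwrite('pics/w2.png',np.vstack([cv2.resize(x[60:460],(570,300)) for x in i[2:]]))"
```

```text
time: 19.8
position: [0.5539, -0.0791, 0.2668]
eef_rot: [[0.003, 0.979, 0.205], [-0.002, 0.205, -0.979], [-1.0, 0.003, 0.002]]
force: [0.1, -0.1, 0.2]
width: 0.501
time: 20.2
position: [0.579, -0.2011, 0.2686]
eef_rot: [[0.005, 0.98, 0.201], [-0.004, 0.201, -0.98], [-1.0, 0.004, 0.005]]
force: [-0.1, 0.6, 1.0]
width: 0.498
t 20.2 p [ 0.579  -0.2011  0.2686] stand xy mm 1.33 -284.94 F stand 0.02 0.56 0.96 w 0.498 yaw 11.58 q [-0.5   0.12  1.7  -0.    1.31 -0.7 ]
```

View pics/w1.png

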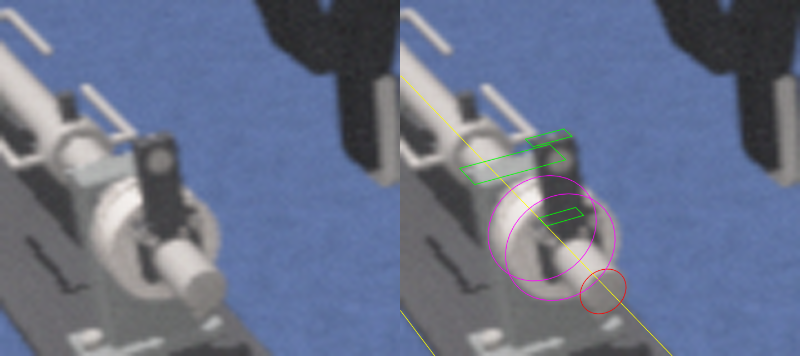

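View pics/w2.png

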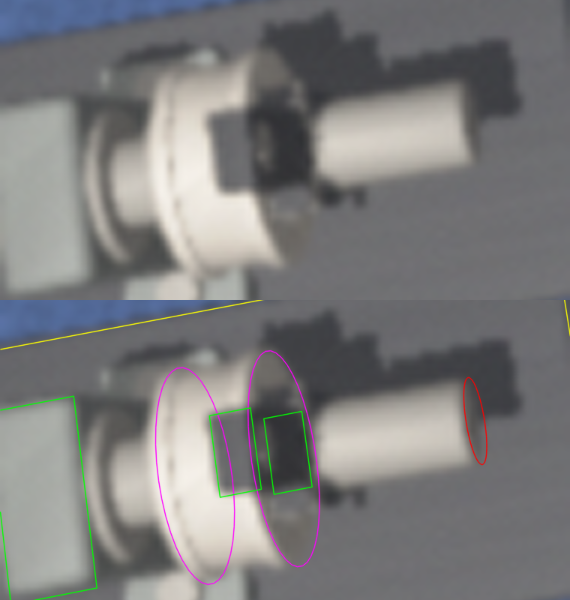

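```bash
python3 -c "
from bench import ticket
print(ticket.hand_in())"
```

```text
the job is handed in; nothing more can be done
None
```

The drive wheel is home against its shoulder and the spring clip is snapped over the groove beside it. I let go of the clip and handed the job in at about 20 s.

- **Wheel:** I pushed it with the closed fingers until it stopped against the shoulder, reading about 9.6 N. The next picture showed the groove uncovered and the wheel at its home position to within about 1 mm.
- **Finding the groove:** I held the clip against the wheel face at about 3 N, then backed off about 2 mm. The noses touched with the eye about 15 mm above the spit's axis, the height given for the groove.
- **Snapping on:** The highest reading while pressing was 11.5 N; it then fell to about 1 N as the clip snapped over. It bottomed at 7 N with the eye at about 99.5 mm, within 1 mm of the axis.
- **Last checks:** After release, the top picture shows the clip upright in the groove next to the wheel, matching the predicted outline. The side picture is about 1 pixel off, the same shift that camera showed elsewhere. The arm was well clear and I never touched the sauce bottle or the shaker.
- **Not ideal or not checked:** Pressing was slightly off to one side, with up to about 4.6 N sideways, which I corrected as it went down. I could not read the jaw spread directly, and I did not tug the clip to test it.

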